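Slide the mini stirrer home into its corner stop

ROBOT

A 7-joint arm with a two-finger parallel gripper is mounted at the origin on the work surface. World frame = base frame: x ahead of the robot, y to its left, z up, the work surface at z = 0. Lengths are in m, angles in degrees, forces in N, time in s.
With the tool pointing down it reaches from about 0.4 to 0.925 m from the base axis. Payload 5.6 kg.
Tool frame: the origin (TCP) lies midway between the tips of the shut fingers; the grasp point (between the pads) lies 19 mm behind it; z points along the fingers, y is the line along which they close (so a half turn about z gives the same grasp; the last joint's range is limited). The gripper opens to 85 mm and grips with 20 to 120 N. Pads are 22 mm wide; open, the fingers measure 114 mm over their backs; the gripper's body (76 mm by 85 mm) begins 54 mm behind the grasp point. The pads swing forward as they close: fully open they stand 13 mm farther back than shut.
Start: joints at [64.744, 26.786, -0.665, 91.828, 0.344, 61.387, -3.226], TCP at [0.252, -0.599, 0.231] pointing down, gripper open.
Joint ranges: [-144.91, 144.91], [-17.63, 115.5], [-89.93, 88.59], [15.96, 139.68], [-74.01, 254.01], [8.47, 105.57], [-167.45, 167.45]. Speed limits (degrees/s): [147.25, 147.25, 180, 180, 180, 180, 180].

INTERFACE

Orientations are given as a 3x3 rotation matrix whose columns are the frame's x, y, z axes.
In Python, from station import bot, read_camera gives the robot as it stands. The module is installed in compiled form; this text tells all that it offers.
- The arm moves only by the tool send_rows, never from a script. Its argument "increments" is a list of rows, each a list of 7 numbers: the turn, a rotation vector about the tool's x, y, z in units of 5 degrees (1.0 is 5 degrees), then the shift along the tool's x, y, z in mm, then the opening, from 0 (shut) to 1 (fully open). In form: [[rx, ry, rz, dx, dy, dz, jaw], ...]. A call has exactly 10 rows; each row shifts and turns the commanded pose from where the row before left it, along the tool's axes as they then stand; what a row does not reach is not made up. A row lasts 1/12 s, in which the tool goes at most 41.7 mm and 7.16 degrees, less where a joint would pass 70% of its speed; a pose out of reach is approached as far as the arm can. A call with a gripper value outside its range is refused whole. The fingers move at their own pace and stop on an object; "grip_force" is the grip in N (left out, the last holds). Time passes only in rows, so rows that do not move let the fingers close, or fill a call up. It gives the time, the measured TCP pose, the force, the opening and the grip force at its end, in the units of the state.
- bot.state(): the state, without advancing time (a new reading comes with each control period).
- read_camera(name): name is "scene" or "side" or "wrist"; returns a dict with "frame" (420x560x3 uint8, red, green, blue), "K" (3x3 intrinsics, pixels), "distortion" ([k1, k2, p1, p2, k3] as OpenCV has them; the pictures are not rectified), "origin" and "attitude" of the camera in the world. Camera axes: x right, y up, looking along -z (the intrinsics and any distortion apply to the point x, -y, -z); pixel columns grow to the right and rows downward; lengths in m; the calibration is good to about 2 mm. A picture is of the moment at which its call begins. There is no depth.
- bot.job_done(): hands the job in; it is judged then, once.
The state is a dict: "t": time; "joint_positions": joint angles; "joint_velocities": joint speeds; "effort": joint torques, N m; "tool_pos": TCP position; "eef_rot": TCP orientation; "contact_force": force on the tool from outside, world axes, zero at the start; "ft_torque": the same for the moment, N m; "grip_width": opening from 0.0 (shut) to 1.0 (fully open); "gripper_force": force on a finger pad.
Only numpy, scipy, OpenCV 4.12 (cv2) and the standard library are available. Lean on these libraries where they do the work, as an engineer would, in place of code of your own. Each camera call takes 0.05 s, during which the arm holds its last target. There are 200 camera calls.

TASK

Push the small magnetic stirrer, the low grey square unit with the round white plate on top, along the bench into the inside corner of the L-shaped metal stop, until one side sits flush against the long rail and the next side flush against the short one. Only push it with the fingers: do not lift or tip it, and leave the scale and everything else where it stands. Take the hand away when it is home.

Things in the scene. Friction and masses are not known exactly. Their poses are not given: they have to be found in the camera images.
- stirrer: Loose mini magnetic stirrer, 0.35 to 0.7 kg: grey box 90 x 90 mm, 38 mm high, flat sides; on top a round white plate (66 mm across, 4 mm high) and a small black dial 6 mm high at a corner. Too wide to grip. Origin: centre of the underside; x, y square to its sides, z up; any side may face a rail. Starts nearer the robot than the long rail, in one of two places 20 cm apart, the scale in the other.
- stop: Fixed L-shaped stop of aluminium bar, 16 mm wide, 30 mm high. Origin: inside corner, where the rails' inner faces meet, at bench height; x points away from the robot, y left. Long rail: inner face x = 0, from y = 0 to -424 mm. Short rail: inner face y = 0, from x = 0 to -100 mm (towards the robot). A stirrer that is home has its centre at x = -45, y = -45 mm here.
- scale: Bystander, loose, to be left alone: small laboratory scale, a grey box 90 x 90 mm, 38 mm high, much like the stirrer, but with a rectangular steel pan 60 x 72 mm on top (42 mm in all). Origin: centre of the underside.
- dropper_a: Bystander, loose: white dropper bottle, 34 mm diameter, 88 mm high, beyond the long rail near the corner. Origin: centre of the underside.
- dropper_b: Bystander, loose: another such dropper bottle, beyond the long rail farther right.
- vial: Bystander, loose: glass sample vial with black cap, 27 mm diameter, 58 mm high, standing between the stirrer's and the scale's places. Origin: centre of the underside.
- cell_box: Bystander, loose: clear box with white lid, 62 x 62 mm, 54 mm high, left of the short rail. Origin: centre of the underside.
- pen_meter: Bystander, loose: grey pen-shaped meter lying flat, 145 x 28 mm, 18 mm high, left of the stirrer's place. Origin: underside, 20 mm from its middle; x along its length, towards the clear end.
- beaker: Bystander, loose: small glass beaker, 64 mm diameter, 75 mm high, at the right. Origin: centre of the underside.

How it is judged:
By the outcome, as a careful person would: the job done as asked, in the order asked, and still so for the second after the job is handed in, with the robot touching nothing.
It also fails if it takes over 54 s, if anything falls off the work surface, if the arm or the gripper's body presses on something with over 40 N, if the wrist force passes 120 N, or if a joint passes its speed limit or range.

## Working session

There is one attempt and no reset: what is moved stays moved. The work goes in short steps, Python scripts to look and compute and a tool call to move; the robot and the scene stay as the last step left them, time stands still between calls to the robot, and variables do not carry over. Pictures are saved under pics/ and viewed, at most 10 in all, crops included, and the job is handed in when it is done.

Besides the shell and the picture viewer there is one more tool, called after "Emit:" as name(argument=value, ...), one argument or row to a line, values as JSON. send_rows: Moves the arm, as the interface text tells. Its arguments: {"type":"object","properties":{"increments":{"type":"array"},"grip_force":{"type":"number"}},"required":["increments"]}

```bash
mkdir -p pics; cat > h.py <<'E'
import numpy as np, cv2
from station import bot, read_camera
def ray(c,uv):
    uv=np.array(uv,float).reshape(-1,1,2)
    p=cv2.undistortPoints(uv,np.array(c['K'],float),np.array(c['distortion'],float)).reshape(-1,2)
    d=np.c_[p[:,0],-p[:,1],-np.ones(len(p))]@np.array(c['attitude']).T
    return np.array(c['origin']),d
def onplane(c,uv,z):
    o,d=ray(c,uv); return o+d*((z-o[2])/d[:,2])[:,None]
def proj(c,P):
    q=(np.atleast_2d(P)-np.array(c['origin']))@np.array(c['attitude'])
    q=q*[1,-1,-1]
    return cv2.projectPoints(q,np.zeros(3),np.zeros(3),np.array(c['K'],float),np.array(c['distortion'],float))[0].reshape(-1,2)
def save(n,f): cv2.imwrite('pics/'+n,cv2.cvtColor(f,cv2.COLOR_RGB2BGR))
E
python3 - <<'E'
from h import *
import pickle
for n in ['scene','side']:
    c=read_camera(n); save(n+'0.png',c['frame']); pickle.dump(c,open(n+'0.pkl','wb')); print(n,np.round(c['origin'],3),np.round(c['attitude'],2).tolist())
s=bot.state();print(s['t'],s['tool_pos'],np.round(s['eef_rot'],3),s['contact_force'])
E
```

```text
scene [1.185 0.699 0.747] [[-0.8, -0.37, 0.48], [0.6, -0.5, 0.62], [0.01, 0.78, 0.62]]
side [0.081 0.57  0.567] [[-0.76, 0.36, -0.54], [-0.65, -0.42, 0.64], [0.0, 0.83, 0.55]]
0.1 [ 0.25154861 -0.59878401  0.23042123] [[ 0.922  0.387 -0.001]
 [ 0.387 -0.922  0.001]
 [-0.    -0.002 -1.   ]] [-0.28930722 -0.02154556  0.71692729]
```

View pics/scene0.png

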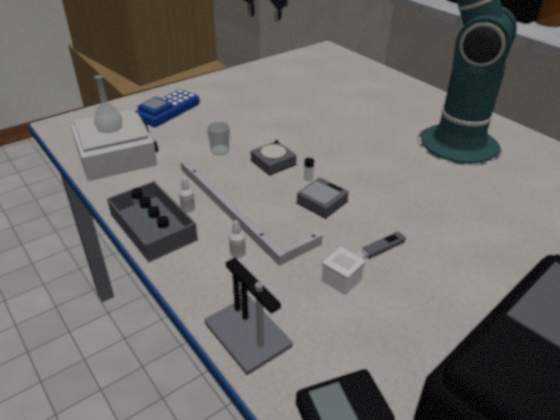

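View pics/side0.png

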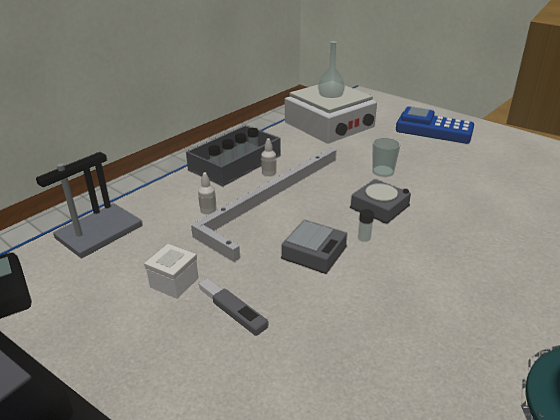

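The stirrer (round white plate) is at scene (273,155) and side (380,197). The scale is at scene (323,196) and side (314,245), between the stirrer and the corner. The stop's corner is near scene (278,250) and side (205,230). I'll enlarge for exact pixels.

```bash
python3 - <<'E'
from h import *
import pickle
a=pickle.load(open('scene0.pkl','rb'))['frame'][120:280,170:360]; b=pickle.load(open('side0.pkl','rb'))['frame'][140:280,180:420]
save('scene0c.png',cv2.resize(a,None,fx=3.7,fy=3.7,interpolation=cv2.INTER_CUBIC)) 
save('side0c.png',cv2.resize(b,None,fx=3.3,fy=3.3,interpolation=cv2.INTER_CUBIC))
E
```

```text
(no output)
```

View pics/scene0c.png

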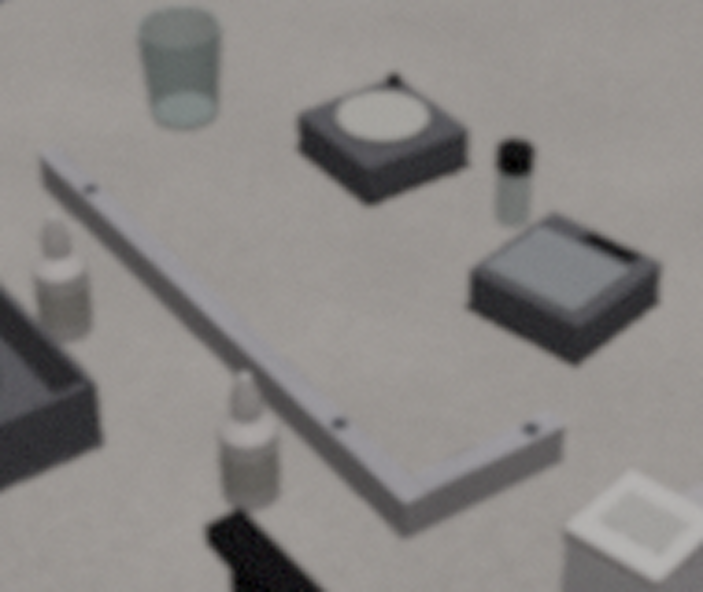

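View pics/side0c.png

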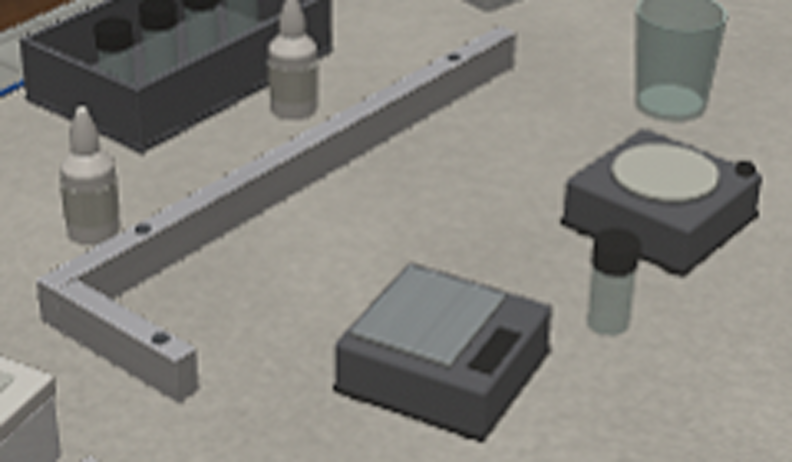

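The crops show every corner of the stop, stirrer and scale, in both views. Triangulating those corners.

```bash
python3 - <<'E'
from h import *
import pickle
A=pickle.load(open('scene0.pkl','rb'));B=pickle.load(open('side0.pkl','rb'))
fa=lambda p:np.array(p)/3.7+[170,120]
fb=lambda p:np.array(p)/3.3+[180,140]
# name: scene crop, side crop, z
T={'stop_outcorner':((406,502),(38,284),.03),'stop_incorner':((411,480),(80,280),.03),'short_out':((563,430),(180,366),.03),'short_in':((542,413),(195,350),.03),
'long_out':((42,160),(497,28),.03),'long_in':((56,150),(514,36),.03),
'stir1':((302,122),(643,132),.038),'stir2':((373,175),(568,183),.038),'stir3':((467,132),(685,240),.038),'stir4':((393,82),(760,178),.038),'plate':((383,116),(665,171),.042),
'sc1':((472,270),(412,264),.038),'sc2':((577,333),(337,345),.038),'sc3':((660,265),(483,402),.038),'sc4':((555,215),(550,310),.038),
'vial_base':((512,218),(608,325),0),'beaker':((185,108),(672,103),0)}
for k,(p,q,z) in T.items():
    o1,d1=ray(A,fa(p));o2,d2=ray(B,fb(q));d1=d1[0]/np.linalg.norm(d1);d2=d2[0]/np.linalg.norm(d2)
    s=np.linalg.lstsq(np.c_[d1,-d2],o2-o1,rcond=None)[0]
    P=(o1+s[0]*d1+o2+s[1]*d2)/2
    print(k,'tri',np.round(P*1e3),'scene',np.round(onplane(A,fa(p),z)[0,:2]*1e3),'side',np.round(onplane(B,fb(q),z)[0,:2]*1e3))
E
```

```text
stop_outcorner tri [714.  92.  25.] scene [716.  95.] side [707.  97.]
stop_incorner tri [698.  75.  24.] scene [703.  82.] side [692.  79.]
short_out tri [600.  92.  22.] scene [607. 100.] side [592.  98.]
short_in tri [602.  77.  24.] scene [607.  82.] side [596.  83.]
long_out tri [ 705. -344.   24.] scene [ 710. -332.] side [ 700. -338.]
long_in tri [ 691. -347.   23.] scene [ 696. -338.] side [ 683. -335.]
stir1 tri [ 535. -269.   31.] scene [ 543. -255.] side [ 530. -263.]
stir2 tri [ 536. -182.   32.] scene [ 543. -170.] side [ 532. -178.]
stir3 tri [ 451. -183.   30.] scene [ 457. -175.] side [ 445. -169.]
stir4 tri [ 450. -272.   30.] scene [ 458. -261.] side [ 445. -261.]
plate tri [ 493. -227.   39.] scene [ 496. -222.] side [ 491. -223.]
sc1 tri [554. -50.  34.] scene [558. -45.] side [551. -47.]
sc2 tri [539.  34.  31.] scene [547.  44.] side [534.  38.]
sc3 tri [452.  18.  31.] scene [458.  22.] side [447.  27.]
sc4 tri [469. -66.  33.] scene [475. -60.] side [466. -61.]
vial_base tri [ 461. -119.   -3.] scene [ 463. -116.] side [ 459. -115.]
beaker tri [ 569. -373.    0.] scene [ 568. -375.] side [ 569. -372.]
```

Averaging the plane rays gives these estimates:
- **Stop:** inside corner at about (697, 80) mm, rail yaw about -1°.
- **Stirrer:** centre at about (494, -219) mm, yaw about 0.
- **Scale:** its farthest point is x ≈ 555 mm. That leaves about 140 mm to the rail, so the 90 mm stirrer fits through.

Plan: push +x to the long rail with two fingers, slide +y along the rail, then seat it.

Emit:
send_rows(
  increments=[
    [0,0,0.95,0,0,0,0.5],
    [0,0,0.95,0,0,0,0.5],
    [0,0,0.95,0,0,0,0.5],
    [0,0,0.95,0,0,0,0.5],
    [0,0,0.95,0,0,0,0.5],
    [0,0,0,14,-38,0,0.5],
    [0,0,0,15,-38,0,0.5],
    [0,0,0,15,-38,0,0.5],
    [0,0,0,15,-38,0,0.5],
    [0,0,0,15,-38,0,0.5],
  ],
)

```text
t: 0.93
tool_pos: [0.3291, -0.4084, 0.2309]
eef_rot: [[1.0, -0.017, -0.0], [-0.017, -1.0, 0.0], [-0.0, -0.0, -1.0]]
contact_force: [1.1, -0.1, -0.1]
grip_width: 0.497
gripper_force: 0.0
```

Emit:
send_rows(
  increments=[
    [0,0,0,14,-38,0,0.5],
    [0,0,0,14,-38,0,0.5],
    [0,0,0,15,-38,0,0.5],
    [0,0,0,15,-38,0,0.5],
    [0,0,0,14,-38,0,0.5],
    [0,0,0,0,0,20,0.5],
    [0,0,0,0,0,20,0.5],
    [0,0,0,0,0,20,0.5],
    [0,0,0,0,0,20,0.5],
    [0,0,0,0,0,20,0.5],
  ],
)

```text
t: 1.77
tool_pos: [0.404, -0.2215, 0.1303]
eef_rot: [[1.0, -0.016, -0.0], [-0.016, -1.0, -0.0], [-0.0, 0.0, -1.0]]
contact_force: [-0.5, -1.2, -0.8]
grip_width: 0.498
gripper_force: 0.0
```

Emit:
send_rows(
  increments=[
    [0,0,0,0,0,16,0.5],
    [0,0,0,0,0,16,0.5],
    [0,0,0,0,0,16,0.5],
    [0,0,0,0,0,16,0.5],
    [0,0,0,0,0,15,0.5],
    [0,0,0,0,0,14,0.5],
    [0,0,0,0,0,13,0.5],
    [0,0,0,0,0,12,0.5],
    [0,0,0,0,0,0,0.5],
    [0,0,0,0,0,0,0.5],
  ],
)

```text
t: 2.6
tool_pos: [0.4035, -0.2215, 0.0128]
eef_rot: [[1.0, -0.017, -0.002], [-0.017, -1.0, 0.001], [-0.002, -0.001, -1.0]]
contact_force: [-0.2, -0.6, -0.0]
grip_width: 0.498
gripper_force: 0.0
```

```bash
python3 - <<'E'
from h import *
c=read_camera('side'); save('side1.png',cv2.resize(c['frame'][140:300,230:470],None,fx=3.3,fy=3.3,interpolation=cv2.INTER_CUBIC)); s=bot.state(); print(s['tool_pos'],s['contact_force'])
E
```

```text
[ 0.40412653 -0.22174552  0.01337781] [-0.58127113  0.24049416 -0.46607371]
```

View pics/side1.png

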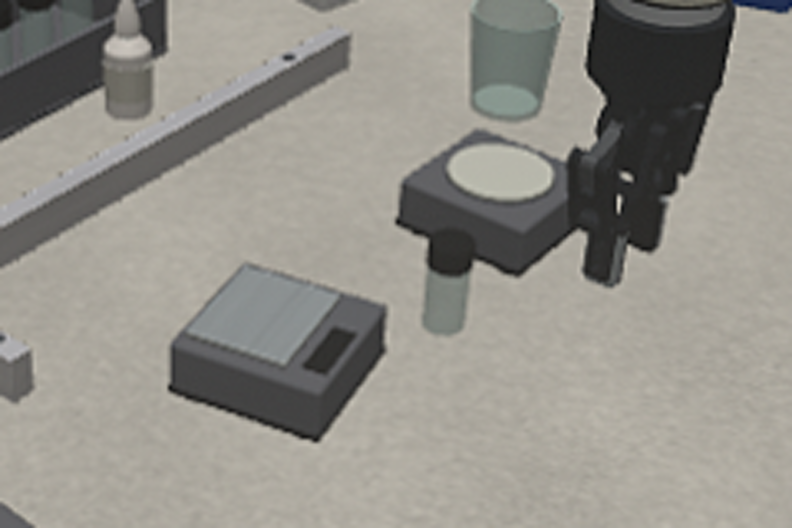

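The fingers stand just behind the stirrer (plate at (500,172) in the crop), clear of it. The vial (450,285) and scale (280,345) are untouched. Pushing +x.

Emit:
send_rows(
  increments=[
    [0,0,0,8,0,0,0.5],
    [0,0,0,8,0,0,0.5],
    [0,0,0,5,0,0,0.5],
    [0,0,0,4,0,0,0.5],
    [0,0,0,4,0,0,0.5],
    [0,0,0,4,0,0,0.5],
    [0,0,0,5,0,0,0.5],
    [0,0,0,6,0,0,0.5],
    [0,0,0,6,0,0,0.5],
    [0,0,0,6,0,0,0.5],
  ],
)

```text
t: 3.48
tool_pos: [0.4576, -0.2227, 0.0129]
eef_rot: [[1.0, -0.018, -0.006], [-0.018, -1.0, 0.001], [-0.006, -0.001, -1.0]]
contact_force: [-6.1, -0.3, 4.9]
grip_width: 0.498
gripper_force: 3.1
```

Emit:
send_rows(
  increments=[
    [0,0,0,6,0,0,0.5],
    [0,0,0,6,0,0,0.5],
    [0,0,0,6,0,0,0.5],
    [0,0,0,6,0,0,0.5],
    [0,0,0,6,0,0,0.5],
    [0,0,0,6,0,0,0.5],
    [0,0,0,6,0,0,0.5],
    [0,0,0,6,0,0,0.5],
    [0,0,0,6,0,0,0.5],
    [0,0,0,6,0,0,0.5],
  ],
)

```text
t: 4.32
tool_pos: [0.5176, -0.2239, 0.0129]
eef_rot: [[1.0, -0.018, -0.006], [-0.018, -1.0, 0.001], [-0.006, -0.001, -1.0]]
contact_force: [-6.3, -0.2, 4.7]
grip_width: 0.499
gripper_force: 3.3
```

Emit:
send_rows(
  increments=[
    [0,0,0,6,0,0,0.5],
    [0,0,0,6,0,0,0.5],
    [0,0,0,6,0,0,0.5],
    [0,0,0,6,0,0,0.5],
    [0,0,0,6,0,0,0.5],
    [0,0,0,5,0,0,0.5],
    [0,0,0,5,0,0,0.5],
    [0,0,0,5,0,0,0.5],
    [0,0,0,5,0,0,0.5],
    [0,0,0,4,0,0,0.5],
  ],
)

```text
t: 5.15
tool_pos: [0.5721, -0.2249, 0.0129]
eef_rot: [[1.0, -0.018, -0.005], [-0.018, -1.0, 0.0], [-0.005, -0.0, -1.0]]
contact_force: [-5.8, -0.4, 5.3]
grip_width: 0.503
gripper_force: 3.2
```

Emit:
send_rows(
  increments=[
    [0,0,0,2,0,0,0.5],
    [0,0,0,2,0,0,0.5],
    [0,0,0,2,0,0,0.5],
    [0,0,0,2,0,0,0.5],
    [0,0,0,1,0,0,0.5],
    [0,0,0,1,0,0,0.5],
    [0,0,0,1,0,0,0.5],
    [0,0,0,1,0,0,0.5],
    [0,0,0,1,0,0,0.5],
    [0,0,0,1,0,0,0.5],
  ],
)

```text
t: 5.98
tool_pos: [0.5865, -0.225, 0.0129]
eef_rot: [[1.0, -0.017, -0.003], [-0.017, -1.0, 0.0], [-0.003, -0.0, -1.0]]
contact_force: [-5.4, 0.7, 3.7]
grip_width: 0.498
gripper_force: 2.7
```

Emit:
send_rows(
  increments=[
    [0,0,0,1,0,0,0.5],
    [0,0,0,1,0,0,0.5],
    [0,0,0,1,0,0,0.5],
    [0,0,0,1,0,0,0.5],
    [0,0,0,1,0,0,0.5],
    [0,0,0,1,0,0,0.5],
    [0,0,0,0,0,0,0.5],
    [0,0,0,0,0,0,0.5],
    [0,0,0,0,0,0,0.5],
    [0,0,0,0,0,0,0.5],
  ],
)

```text
t: 6.82
tool_pos: [0.592, -0.2251, 0.0129]
eef_rot: [[1.0, -0.017, -0.004], [-0.017, -1.0, 0.0], [-0.004, -0.0, -1.0]]
contact_force: [-6.7, 0.2, 4.2]
grip_width: 0.501
gripper_force: 3.3
```

Emit:
send_rows(
  increments=[
    [0,0,0,1,0,0,0.5],
    [0,0,0,1,0,0,0.5],
    [0,0,0,1,0,0,0.5],
    [0,0,0,1,0,0,0.5],
    [0,0,0,1,0,0,0.5],
    [0,0,0,0,0,0,0.5],
    [0,0,0,0,0,0,0.5],
    [0,0,0,0,0,0,0.5],
    [0,0,0,0,0,0,0.5],
    [0,0,0,0,0,0,0.5],
  ],
)

```text
t: 7.65
tool_pos: [0.592, -0.2251, 0.0125]
eef_rot: [[1.0, -0.018, -0.015], [-0.018, -1.0, 0.002], [-0.015, -0.002, -1.0]]
contact_force: [-19.1, 2.7, 14.5]
grip_width: 0.501
gripper_force: 9.6
```

The stirrer stopped at the rail: TCP x 592, force rising to 19 N. Backing off, raising and turning 90°.

Emit:
send_rows(
  increments=[
    [0,0,0,-6,0,0,0.5],
    [0,0,0,-7,0,0,0.5],
    [0,0,0,-7,0,0,0.5],
    [0,0,0,0,0,12,0.5],
    [0,0,0,0,0,-25,0.5],
    [0,0,0,0,0,-25,0.5],
    [0,0,0,0,0,-25,0.5],
    [0,0,0,0,0,-25,0.5],
    [0,0,0,0,0,-12,0.5],
    [0,0,0,0,0,0,0.5],
  ],
)

```text
t: 8.48
tool_pos: [0.5814, -0.2253, 0.1158]
eef_rot: [[1.0, -0.017, 0.006], [-0.017, -1.0, -0.002], [0.006, 0.002, -1.0]]
contact_force: [0.5, 0.7, -0.3]
grip_width: 0.499
gripper_force: 0.0
```

Emit:
send_rows(
  increments=[
    [0,0,-1.2,0,0,0,0.5],
    [0,0,-1.2,0,0,0,0.5],
    [0,0,-1.2,0,0,0,0.5],
    [0,0,-1.2,0,0,0,0.5],
    [0,0,-1.2,0,0,0,0.5],
    [0,0,-1.2,0,0,0,0.5],
    [0,0,-1.2,0,0,0,0.5],
    [0,0,-1.2,0,0,0,0.5],
    [0,0,-1.2,0,0,0,0.5],
    [0,0,-1.2,0,0,0,0.5],
  ],
)

```text
t: 9.32
tool_pos: [0.5784, -0.2242, 0.111]
eef_rot: [[0.51, 0.86, -0.002], [0.86, -0.51, 0.001], [0.0, -0.003, -1.0]]
contact_force: [0.0, -0.4, -0.1]
grip_width: 0.501
gripper_force: 0.0
```

Emit:
send_rows(
  increments=[
    [0,0,-1.2,0,0,0,0.5],
    [0,0,-1.2,0,0,0,0.5],
    [0,0,-1.2,0,0,0,0.5],
    [0,0,-1.2,0,0,0,0.5],
    [0,0,-1.2,0,0,0,0.5],
    [0,0,0,-20,20,0,0.5],
    [0,0,0,-20,20,0,0.5],
    [0,0,0,-20,20,0,0.5],
    [0,0,0,-12,10,0,0.5],
    [0,0,0,0,0,0,0.5],
  ],
)

```text
t: 10.15
tool_pos: [0.6484, -0.301, 0.1103]
eef_rot: [[0.02, 1.0, -0.001], [1.0, -0.02, -0.0], [-0.0, -0.001, -1.0]]
contact_force: [-0.8, 0.4, 0.4]
grip_width: 0.495
gripper_force: 0.0
```

```bash
python3 - <<'E'
from h import *
import pickle
for n in ['scene','side']:
    c=read_camera(n); pickle.dump(c,open(n+'2.pkl','wb'))
    f=c['frame']; hsv=cv2.cvtColor(f,cv2.COLOR_RGB2HSV)
    # stirrer plate: expected place, for check
    print(n, np.round(proj(c,[[.648,-.223,.042],[.645,-.297,.1]])))
    crop=f[100:280,160:360] if n=='scene' else f[100:280,200:440]
    save(n+'2.png',cv2.resize(crop,None,fx=3.3,fy=3.3,interpolation=cv2.INTER_CUBIC))
print(bot.state()['tool_pos'],bot.state()['contact_force'])
E
```

```text
scene [[224. 170.]
 [208. 137.]]
side [[320. 168.]
 [342. 133.]]
[ 0.64692046 -0.29712771  0.11071342] [ 0.10475845 -0.34319851 -0.77580524]
```

View pics/side2.png

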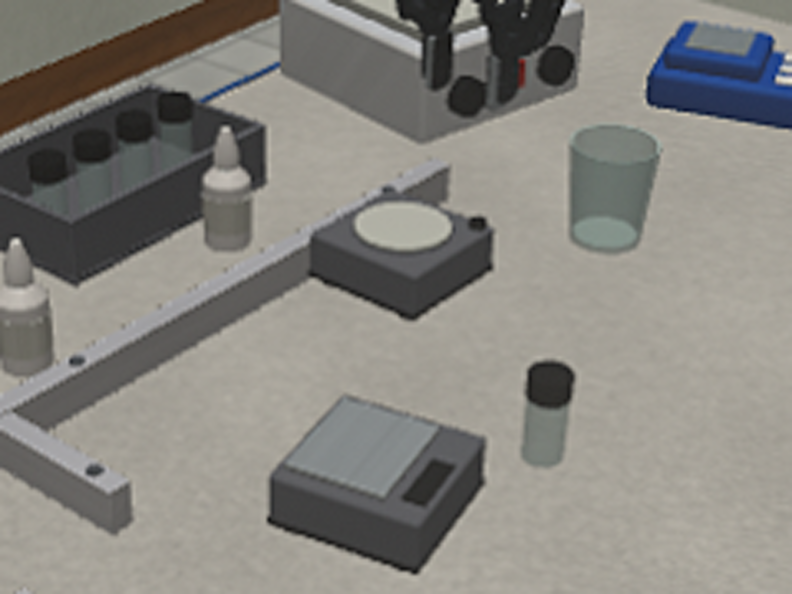

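The stirrer is flush on the long rail, with its plate at side px (322,168), matching the expected (320,168). The fingers hang behind its right side and the bystanders are undisturbed. Descending and pushing along the rail.

Emit:
send_rows(
  increments=[
    [0,0,0,0,-2,16,0.5],
    [0,0,0,0,0,16,0.5],
    [0,0,0,0,0,16,0.5],
    [0,0,0,0,0,16,0.5],
    [0,0,0,0,0,13,0.5],
    [0,0,0,0,0,11,0.5],
    [0,0,0,0,0,10,0.5],
    [0,0,0,0,0,0,0.5],
    [0,0,0,0,0,0,0.5],
    [0,0,0,0,0,0,0.5],
  ],
)

```text
t: 11.08
tool_pos: [0.6465, -0.2979, 0.0159]
eef_rot: [[0.017, 1.0, 0.001], [1.0, -0.017, -0.0], [-0.0, 0.001, -1.0]]
contact_force: [0.1, -0.2, 0.3]
grip_width: 0.498
gripper_force: 0.0
```

Emit:
send_rows(
  increments=[
    [0,0,0,4,0,0,0.5],
    [0,0,0,4,0,0,0.5],
    [0,0,0,4,0,0,0.5],
    [0,0,0,4,0,0,0.5],
    [0,0,0,4,0,0,0.5],
    [0,0,0,5,0,0,0.5],
    [0,0,0,5,0,0,0.5],
    [0,0,0,5,0,0,0.5],
    [0,0,0,5,0,0,0.5],
    [0,0,0,5,0,0,0.5],
  ],
)

```text
t: 11.92
tool_pos: [0.647, -0.2542, 0.0161]
eef_rot: [[0.018, 1.0, 0.001], [1.0, -0.018, -0.002], [-0.002, 0.001, -1.0]]
contact_force: [1.3, -4.7, 3.5]
grip_width: 0.497
gripper_force: 2.6
```

Emit:
send_rows(
  increments=[
    [0,0,0,6,0,0,0.5],
    [0,0,0,6,0,0,0.5],
    [0,0,0,6,0,0,0.5],
    [0,0,0,6,0,0,0.5],
    [0,0,0,6,0,0,0.5],
    [0,0,0,6,0,0,0.5],
    [0,0,0,6,0,0,0.5],
    [0,0,0,6,0,0,0.5],
    [0,0,0,6,0,0,0.5],
    [0,0,0,6,0,0,0.5],
  ],
)

```text
t: 12.75
tool_pos: [0.648, -0.1942, 0.0161]
eef_rot: [[0.018, 1.0, 0.001], [1.0, -0.018, -0.002], [-0.002, 0.001, -1.0]]
contact_force: [0.2, -5.2, 3.8]
grip_width: 0.5
gripper_force: 2.7
```

Emit:
send_rows(
  increments=[
    [0,0,0,6,0,0,0.5],
    [0,0,0,6,0,0,0.5],
    [0,0,0,6,0,0,0.5],
    [0,0,0,6,0,0,0.5],
    [0,0,0,6,0,0,0.5],
    [0,0,0,6,0,0,0.5],
    [0,0,0,6,0,0,0.5],
    [0,0,0,6,0,0,0.5],
    [0,0,0,6,0,0,0.5],
    [0,0,0,6,0,0,0.5],
  ],
)

```text
t: 13.58
tool_pos: [0.649, -0.1343, 0.0161]
eef_rot: [[0.018, 1.0, 0.001], [1.0, -0.018, -0.002], [-0.002, 0.001, -1.0]]
contact_force: [-0.1, -6.0, 4.5]
grip_width: 0.497
gripper_force: 2.9
```

```bash
python3 - <<'E'
from h import *
c=read_camera('side'); f=c['frame']
save('side3.png',cv2.resize(f[140:290,170:400],None,fx=3.4,fy=3.4,interpolation=cv2.INTER_CUBIC)); s=bot.state(); print(s['tool_pos'],s['contact_force'])
E
```

```text
[ 0.64910246 -0.13211692  0.01609686] [-0.09901886 -2.96173742  4.30766764]
```

View pics/side3.png

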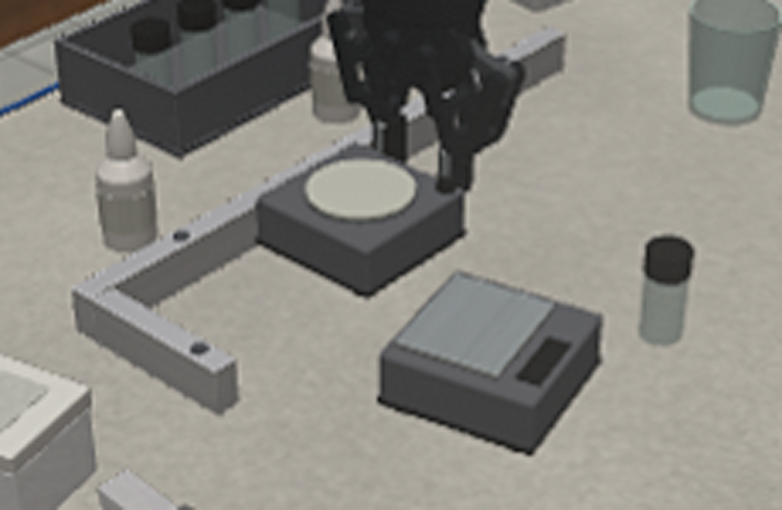

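The stirrer (plate at (360,188) in the crop) slides straight along the rail, well clear of the scale. Continuing.

Emit:
send_rows(
  increments=[
    [0,0,0,6,0,0,0.5],
    [0,0,0,6,0,0,0.5],
    [0,0,0,6,0,0,0.5],
    [0,0,0,6,0,0,0.5],
    [0,0,0,6,0,0,0.5],
    [0,0,0,6,0,0,0.5],
    [0,0,0,6,0,0,0.5],
    [0,0,0,6,0,0,0.5],
    [0,0,0,6,0,0,0.5],
    [0,0,0,6,0,0,0.5],
  ],
)

```text
t: 14.47
tool_pos: [0.65, -0.0748, 0.016]
eef_rot: [[0.018, 1.0, 0.001], [1.0, -0.018, -0.003], [-0.003, 0.001, -1.0]]
contact_force: [0.5, -7.5, 5.2]
grip_width: 0.498
gripper_force: 3.2
```

Emit:
send_rows(
  increments=[
    [0,0,0,5,0,0,0.5],
    [0,0,0,5,0,0,0.5],
    [0,0,0,5,0,0,0.5],
    [0,0,0,5,0,0,0.5],
    [0,0,0,4,0,0,0.5],
    [0,0,0,4,0,0,0.5],
    [0,0,0,3,0,0,0.5],
    [0,0,0,3,0,0,0.5],
    [0,0,0,2,0,0,0.5],
    [0,0,0,2,0,0,0.5],
  ],
)

```text
t: 15.3
tool_pos: [0.6506, -0.0369, 0.016]
eef_rot: [[0.018, 1.0, 0.0], [1.0, -0.018, -0.003], [-0.003, 0.001, -1.0]]
contact_force: [-0.8, -6.4, 6.1]
grip_width: 0.502
gripper_force: 3.4
```

Emit:
send_rows(
  increments=[
    [0,0,0,1,0,0,0.5],
    [0,0,0,1,0,0,0.5],
    [0,0,0,1,0,0,0.5],
    [0,0,0,1,0,0,0.5],
    [0,0,0,1,0,0,0.5],
    [0,0,0,1,0,0,0.5],
    [0,0,0,1,0,0,0.5],
    [0,0,0,1,0,0,0.5],
    [0,0,0,0,0,0,0.5],
    [0,0,0,0,0,0,0.5],
  ],
)

```text
t: 16.13
tool_pos: [0.6507, -0.0287, 0.0159]
eef_rot: [[0.018, 1.0, 0.001], [1.0, -0.018, -0.002], [-0.002, 0.001, -1.0]]
contact_force: [-0.7, -5.2, 5.5]
grip_width: 0.499
gripper_force: 3.0
```

Emit:
send_rows(
  increments=[
    [0,0,0,1,0,0,0.5],
    [0,0,0,1,0,0,0.5],
    [0,0,0,1,0,0,0.5],
    [0,0,0,1,0,0,0.5],
    [0,0,0,1,0,0,0.5],
    [0,0,0,1,0,0,0.5],
    [0,0,0,1,0,0,0.5],
    [0,0,0,0,0,0,0.5],
    [0,0,0,0,0,0,0.5],
    [0,0,0,0,0,0,0.5],
  ],
)

```text
t: 16.97
tool_pos: [0.6508, -0.0238, 0.0159]
eef_rot: [[0.019, 1.0, 0.0], [1.0, -0.019, -0.005], [-0.005, 0.0, -1.0]]
contact_force: [-0.8, -10.0, 5.9]
grip_width: 0.5
gripper_force: 4.7
```

Emit:
send_rows(
  increments=[
    [0,0,0,1,0,0,0.5],
    [0,0,0,1,0,0,0.5],
    [0,0,0,1,0,0,0.5],
    [0,0,0,0,0,0,0.5],
    [0,0,0,0,0,0,0.5],
    [0,0,0,0,0,0,0.5],
    [0,0,0,0,0,0,0.5],
    [0,0,0,0,0,0,0.5],
    [0,0,0,0,0,0,0.5],
    [0,0,0,0,0,0,0.5],
  ],
)

```text
t: 17.8
tool_pos: [0.6506, -0.0238, 0.016]
eef_rot: [[0.021, 1.0, -0.001], [1.0, -0.021, -0.008], [-0.008, -0.001, -1.0]]
contact_force: [-1.0, -13.7, 8.3]
grip_width: 0.502
gripper_force: 7.1
```

Seated against the short rail (force rising to 14 N, no motion). Backing off, then a final seating push against the long rail.

Emit:
send_rows(
  increments=[
    [0,0,0,-6,0,0,0.5],
    [0,0,0,-8,0,0,0.5],
    [0,0,0,-8,0,0,0.5],
    [0,0,0,0,0,0,0.5],
    [0,0,0,0,0,-25,0.5],
    [0,0,0,0,0,-25,0.5],
    [0,0,0,0,0,-25,0.5],
    [0,0,0,0,0,-20,0.5],
    [0,0,0,0,0,0,0.5],
    [0,0,0,0,0,0,0.5],
  ],
)

```text
t: 18.63
tool_pos: [0.6508, -0.0381, 0.1113]
eef_rot: [[0.016, 1.0, 0.002], [1.0, -0.016, 0.001], [0.001, 0.002, -1.0]]
contact_force: [-0.9, 1.2, 0.0]
grip_width: 0.499
gripper_force: 0.0
```

Emit:
send_rows(
  increments=[
    [0,0,1.2,0,0,0,0.5],
    [0,0,1.2,0,0,0,0.5],
    [0,0,1.2,0,0,0,0.5],
    [0,0,1.2,0,0,0,0.5],
    [0,0,1.2,0,0,0,0.5],
    [0,0,1.2,0,0,0,0.5],
    [0,0,1.2,0,0,0,0.5],
    [0,0,1.2,0,0,0,0.5],
    [0,0,1.2,0,0,0,0.5],
    [0,0,1.2,0,0,0,0.5],
  ],
)

```text
t: 19.47
tool_pos: [0.6489, -0.0384, 0.1082]
eef_rot: [[0.877, 0.481, -0.003], [0.481, -0.877, 0.0], [-0.003, -0.002, -1.0]]
contact_force: [0.3, 0.4, 0.4]
grip_width: 0.498
gripper_force: 0.0
```

Emit:
send_rows(
  increments=[
    [0,0,1.2,0,0,0,0.5],
    [0,0,1.2,0,0,0,0.5],
    [0,0,1.2,0,0,0,0.5],
    [0,0,1.2,0,0,0,0.5],
    [0,0,1.2,0,0,0,0.5],
    [0,0,0,-20,-20,0,0.5],
    [0,0,0,-20,-20,0,0.5],
    [0,0,0,-20,-20,0,0.5],
    [0,0,0,-13,-14,0,0.5],
    [0,0,0,0,0,0,0.5],
  ],
)

```text
t: 20.3
tool_pos: [0.5742, 0.0409, 0.1085]
eef_rot: [[1.0, -0.011, -0.006], [-0.011, -1.0, 0.002], [-0.006, -0.002, -1.0]]
contact_force: [-0.3, -0.6, 0.1]
grip_width: 0.501
gripper_force: 0.0
```

Emit:
send_rows(
  increments=[
    [0,0,0,0,0,0,0.5],
    [0,0,0,0,0,10,0.5],
    [0,0,0,0,0,10,0.5],
    [0,0,0,0,0,0,0.5],
    [0,0,0,0,0,0,0.5],
    [0,0,0,0,0,0,0.5],
    [0,0,0,0,0,0,0.5],
    [0,0,0,0,0,0,0.5],
    [0,0,0,0,0,0,0.5],
    [0,0,0,0,0,0,0.5],
  ],
)

```text
t: 21.13
tool_pos: [0.5787, 0.0363, 0.0906]
eef_rot: [[1.0, -0.017, 0.001], [-0.017, -1.0, 0.0], [0.001, -0.0, -1.0]]
contact_force: [-0.3, -0.0, 0.4]
grip_width: 0.501
gripper_force: 0.0
```

```bash
python3 - <<'E'
from h import *
c=read_camera('side'); f=c['frame']
save('side4.png',cv2.resize(f[130:290,140:360],None,fx=3.6,fy=3.6,interpolation=cv2.INTER_CUBIC)); s=bot.state(); print(s['tool_pos'],s['contact_force'])
E
```

```text
[0.57862873 0.03636791 0.09052341] [-1.07167374 -0.11073962 -0.47279371]
```

View pics/side4.png

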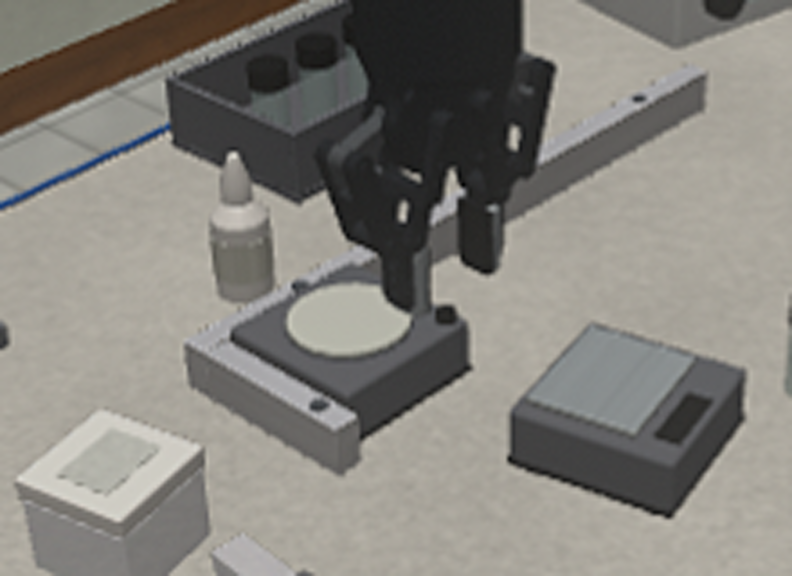

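The stirrer sits in the corner, left side on the short rail and far side on the long rail (plate at (350,320) in the crop). I'll finish with a light seating push.

Emit:
send_rows(
  increments=[
    [0,0,0,-1,5,0,0.5],
    [0,0,0,0,0,12,0.5],
    [0,0,0,0,0,13,0.5],
    [0,0,0,0,0,13,0.5],
    [0,0,0,0,0,13,0.5],
    [0,0,0,0,0,12,0.5],
    [0,0,0,0,0,11,0.5],
    [0,0,0,0,0,0,0.5],
    [0,0,0,0,0,0,0.5],
    [0,0,0,0,0,0,0.5],
  ],
)

```text
t: 22.02
tool_pos: [0.5777, 0.0314, 0.0164]
eef_rot: [[1.0, -0.017, 0.0], [-0.017, -1.0, 0.0], [0.0, -0.0, -1.0]]
contact_force: [0.6, 0.3, 0.2]
grip_width: 0.499
gripper_force: 0.0
```

Emit:
send_rows(
  increments=[
    [0,0,0,2,0,0,0.5],
    [0,0,0,2,0,0,0.5],
    [0,0,0,2,0,0,0.5],
    [0,0,0,2,0,0,0.5],
    [0,0,0,2,0,0,0.5],
    [0,0,0,2,0,0,0.5],
    [0,0,0,2,0,0,0.5],
    [0,0,0,1,0,0,0.5],
    [0,0,0,1,0,0,0.5],
    [0,0,0,1,0,0,0.5],
  ],
)

```text
t: 22.85
tool_pos: [0.5944, 0.0311, 0.0162]
eef_rot: [[1.0, -0.017, -0.0], [-0.017, -1.0, -0.0], [-0.0, 0.0, -1.0]]
contact_force: [0.2, -0.2, 0.3]
grip_width: 0.498
gripper_force: 0.0
```

Emit:
send_rows(
  increments=[
    [0,0,0,1,0,0,0.5],
    [0,0,0,1,0,0,0.5],
    [0,0,0,1,0,0,0.5],
    [0,0,0,1,0,0,0.5],
    [0,0,0,0,0,0,0.5],
    [0,0,0,0,0,0,0.5],
    [0,0,0,0,0,0,0.5],
    [0,0,0,0,0,0,0.5],
    [0,0,0,0,0,0,0.5],
    [0,0,0,0,0,0,0.5],
  ],
)

```text
t: 23.68
tool_pos: [0.5961, 0.0309, 0.016]
eef_rot: [[1.0, -0.017, -0.005], [-0.017, -1.0, -0.0], [-0.005, 0.001, -1.0]]
contact_force: [-6.0, 0.5, 5.7]
grip_width: 0.498
gripper_force: 3.1
```

Emit:
send_rows(
  increments=[
    [0,0,0,1,0,0,0.5],
    [0,0,0,1,0,0,0.5],
    [0,0,0,1,0,0,0.5],
    [0,0,0,1,0,0,0.5],
    [0,0,0,0,0,0,0.5],
    [0,0,0,0,0,0,0.5],
    [0,0,0,0,0,0,0.5],
    [0,0,0,0,0,0,0.5],
    [0,0,0,0,0,0,0.5],
    [0,0,0,0,0,0,0.5],
  ],
)

```text
t: 24.52
tool_pos: [0.5979, 0.0306, 0.0157]
eef_rot: [[1.0, -0.017, -0.009], [-0.017, -1.0, -0.001], [-0.009, 0.001, -1.0]]
contact_force: [-10.7, -0.6, 8.5]
grip_width: 0.497
gripper_force: 5.7
```

Emit:
send_rows(
  increments=[
    [0,0,0,-6,0,0,0.5],
    [0,0,0,-7,0,0,0.5],
    [0,0,0,-7,0,0,0.5],
    [0,0,0,0,0,0,0.5],
    [0,0,0,0,0,-25,0.5],
    [0,0,0,0,0,-30,0.5],
    [0,0,0,0,0,-35,0.5],
    [0,0,0,-20,0,-35,0.5],
    [0,0,0,-30,20,-20,0.5],
    [0,0,0,-30,30,0,0.5],
  ],
)

```text
t: 25.35
tool_pos: [0.5051, -0.0142, 0.1659]
eef_rot: [[1.0, -0.011, 0.01], [-0.011, -1.0, 0.001], [0.01, -0.002, -1.0]]
contact_force: [1.0, -1.4, -0.1]
grip_width: 0.503
gripper_force: 0.0
```

Emit:
send_rows(
  increments=[
    [0,0,0,0,35,0,0.5],
    [0,0,0,0,35,0,0.5],
    [0,0,0,0,35,0,0.5],
    [0,0,0,0,35,0,0.5],
    [0,0,0,0,35,0,0.5],
    [0,0,0,0,35,0,0.5],
    [0,0,0,0,0,0,0.5],
    [0,0,0,0,0,0,0.5],
    [0,0,0,0,0,0,0.5],
    [0,0,0,0,0,0,0.5],
  ],
)

```text
t: 26.18
tool_pos: [0.499, -0.2251, 0.1612]
eef_rot: [[1.0, -0.014, 0.0], [-0.014, -1.0, 0.001], [0.0, -0.001, -1.0]]
contact_force: [-0.3, 0.5, 0.3]
grip_width: 0.498
gripper_force: 0.0
```

```bash
python3 - <<'E'
from h import *
a=read_camera('side')['frame'][150:280,170:320]; b=read_camera('scene')['frame'][170:280,200:340]
a=cv2.resize(a,None,fx=2.65,fy=4.0*.6625,interpolation=cv2.INTER_CUBIC); b=cv2.resize(b,None,fx=2.8,fy=2.8,interpolation=cv2.INTER_CUBIC)
h=max(a.shape[0],b.shape[0]); o=np.zeros((h,a.shape[1]+b.shape[1],3),np.uint8); o[:a.shape[0],:a.shape[1]]=a; o[:b.shape[0],a.shape[1]:]=b
save('fin.png',o); s=bot.state(); print(s['t'],s['tool_pos'],s['contact_force'])
E
```

```text
26.2833 [ 0.49900653 -0.22517838  0.16133761] [ 0.20116827  0.85626072 -0.2695125 ]
```

View pics/fin.png

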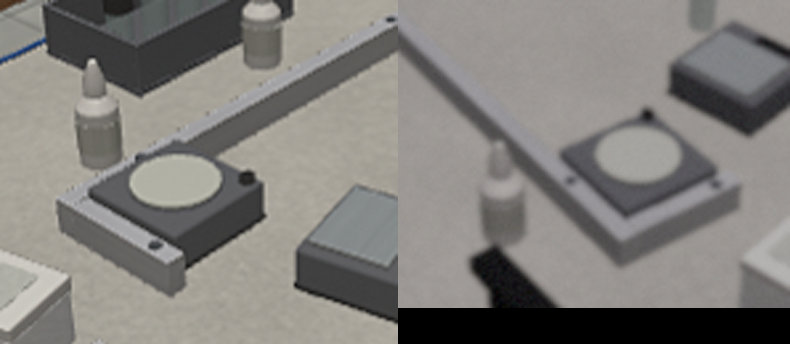

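In both views the stirrer looks square in the corner with no visible gap. The last push still moved it about 1.8 mm before force rose, and I can't resolve that in the images. There's plenty of time, so I'll confirm with one firmer push each way.

Emit:
send_rows(
  increments=[
    [0,0,0,10,-32,0,0.5],
    [0,0,0,10,-32,0,0.5],
    [0,0,0,10,-32,0,0.5],
    [0,0,0,10,-32,0,0.5],
    [0,0,0,10,-32,0,0.5],
    [0,0,0,10,-32,0,0.5],
    [0,0,0,10,-32,0,0.5],
    [0,0,0,8,-32,0,0.5],
    [0,0,0,0,0,0,0.5],
    [0,0,0,0,0,0,0.5],
  ],
)

```text
t: 27.12
tool_pos: [0.5808, 0.0317, 0.1612]
eef_rot: [[1.0, -0.01, -0.0], [-0.01, -1.0, 0.001], [-0.0, -0.001, -1.0]]
contact_force: [-0.9, -0.7, -0.8]
grip_width: 0.493
gripper_force: 0.0
```

Emit:
send_rows(
  increments=[
    [0,0,0,0,0,0,0.5],
    [0,0,0,0,0,20,0.5],
    [0,0,0,0,0,25,0.5],
    [0,0,0,0,0,25,0.5],
    [0,0,0,0,0,25,0.5],
    [0,0,0,0,0,20,0.5],
    [0,0,0,0,0,15,0.5],
    [0,0,0,0,0,15,0.5],
    [0,0,0,0,0,0,0.5],
    [0,0,0,0,0,0,0.5],
  ],
)

```text
t: 27.95
tool_pos: [0.5802, 0.0263, 0.0158]
eef_rot: [[1.0, -0.019, -0.002], [-0.019, -1.0, -0.001], [-0.002, 0.001, -1.0]]
contact_force: [0.3, -0.1, 0.2]
grip_width: 0.5
gripper_force: 0.0
```

Emit:
send_rows(
  increments=[
    [0,0,0,3,-3,0,0.5],
    [0,0,0,3,-2,0,0.5],
    [0,0,0,3,0,0,0.5],
    [0,0,0,3,0,0,0.5],
    [0,0,0,2,0,0,0.5],
    [0,0,0,2,0,0,0.5],
    [0,0,0,1,0,0,0.5],
    [0,0,0,1,0,0,0.5],
    [0,0,0,1,0,0,0.5],
    [0,0,0,1,0,0,0.5],
  ],
)

```text
t: 28.78
tool_pos: [0.598, 0.0323, 0.0158]
eef_rot: [[1.0, -0.017, -0.006], [-0.017, -1.0, -0.001], [-0.006, 0.001, -1.0]]
contact_force: [-10.1, -0.4, 7.9]
grip_width: 0.499
gripper_force: 4.9
```

Emit:
send_rows(
  increments=[
    [0,0,0,1,0,0,0.5],
    [0,0,0,1,0,0,0.5],
    [0,0,0,1,0,0,0.5],
    [0,0,0,1,0,0,0.5],
    [0,0,0,0,0,0,0.5],
    [0,0,0,0,0,0,0.5],
    [0,0,0,0,0,0,0.5],
    [0,0,0,0,0,0,0.5],
    [0,0,0,0,0,0,0.5],
    [0,0,0,0,0,0,0.5],
  ],
)

```text
t: 29.62
tool_pos: [0.5979, 0.0323, 0.0154]
eef_rot: [[1.0, -0.017, -0.015], [-0.017, -1.0, -0.001], [-0.015, 0.002, -1.0]]
contact_force: [-17.9, 0.1, 13.6]
grip_width: 0.497
gripper_force: 8.9
```

Stationary at 597.9 under 18 N, so it is home on the long rail. Now the y check.

Emit:
send_rows(
  increments=[
    [0,0,0,-8,0,0,0.5],
    [0,0,0,-9,0,0,0.5],
    [0,0,0,-9,0,0,0.5],
    [0,0,0,0,0,0,0.5],
    [0,0,0,0,0,-25,0.5],
    [0,0,0,0,0,-25,0.5],
    [0,0,0,0,0,-25,0.5],
    [0,0,0,0,0,-25,0.5],
    [0,0,-1.2,0,0,0,0.5],
    [0,0,-1.2,0,0,0,0.5],
  ],
)

```text
t: 30.45
tool_pos: [0.5809, 0.0331, 0.1186]
eef_rot: [[0.981, 0.196, 0.005], [0.196, -0.981, 0.0], [0.005, 0.001, -1.0]]
contact_force: [0.3, 0.4, -0.5]
grip_width: 0.504
gripper_force: 0.0
```

Emit:
send_rows(
  increments=[
    [0,0,-1.2,0,0,0,0.5],
    [0,0,-1.2,0,0,0,0.5],
    [0,0,-1.2,0,0,0,0.5],
    [0,0,-1.2,0,0,0,0.5],
    [0,0,-1.2,0,0,0,0.5],
    [0,0,-1.2,0,0,0,0.5],
    [0,0,-1.2,0,0,0,0.5],
    [0,0,-1.2,0,0,0,0.5],
    [0,0,-1.2,0,0,0,0.5],
    [0,0,-1.2,0,0,0,0.5],
  ],
)

```text
t: 31.28
tool_pos: [0.5795, 0.0328, 0.1164]
eef_rot: [[0.32, 0.947, 0.001], [0.947, -0.32, 0.0], [0.0, 0.001, -1.0]]
contact_force: [0.1, -0.1, -0.1]
grip_width: 0.5
gripper_force: 0.0
```

Emit:
send_rows(
  increments=[
    [0,0,-1.2,0,0,0,0.5],
    [0,0,-1.2,0,0,0,0.5],
    [0,0,-1.2,0,0,0,0.5],
    [0,0,0,-20,20,0,0.5],
    [0,0,0,-20,20,0,0.5],
    [0,0,0,-20,20,0,0.5],
    [0,0,0,-20,14,0,0.5],
    [0,0,0,0,0,0,0.5],
    [0,0,0,0,0,0,0.5],
    [0,0,0,0,0,0,0.5],
  ],
)

```text
t: 32.12
tool_pos: [0.6513, -0.0477, 0.116]
eef_rot: [[0.016, 1.0, -0.0], [1.0, -0.016, 0.001], [0.001, -0.0, -1.0]]
contact_force: [0.1, 1.1, -0.6]
grip_width: 0.502
gripper_force: 0.0
```

Emit:
send_rows(
  increments=[
    [0,0,0,0,0,20,0.5],
    [0,0,0,0,0,20,0.5],
    [0,0,0,0,0,20,0.5],
    [0,0,0,0,0,20,0.5],
    [0,0,0,0,0,20,0.5],
    [0,0,0,0,0,0,0.5],
    [0,0,0,3,0,0,0.5],
    [0,0,0,3,0,0,0.5],
    [0,0,0,3,0,0,0.5],
    [0,0,0,3,0,0,0.5],
  ],
)

```text
t: 32.95
tool_pos: [0.6528, -0.0355, 0.0179]
eef_rot: [[0.016, 1.0, 0.003], [1.0, -0.016, 0.0], [0.0, 0.003, -1.0]]
contact_force: [0.4, -0.7, 0.0]
grip_width: 0.5
gripper_force: 0.0
```

Emit:
send_rows(
  increments=[
    [0,0,0,2,0,0,0.5],
    [0,0,0,2,0,0,0.5],
    [0,0,0,2,0,0,0.5],
    [0,0,0,2,0,0,0.5],
    [0,0,0,2,0,0,0.5],
    [0,0,0,1,0,0,0.5],
    [0,0,0,1,0,0,0.5],
    [0,0,0,1,0,0,0.5],
    [0,0,0,0,0,0,0.5],
    [0,0,0,0,0,0,0.5],
  ],
)

```text
t: 33.78
tool_pos: [0.652, -0.024, 0.0162]
eef_rot: [[0.017, 1.0, -0.0], [1.0, -0.017, -0.001], [-0.001, -0.0, -1.0]]
contact_force: [-0.0, -1.4, -0.2]
grip_width: 0.5
gripper_force: 0.7
```

Emit:
send_rows(
  increments=[
    [0,0,0,1,0,0,0.5],
    [0,0,0,1,0,0,0.5],
    [0,0,0,1,0,0,0.5],
    [0,0,0,0,0,0,0.5],
    [0,0,0,0,0,0,0.5],
    [0,0,0,0,0,0,0.5],
    [0,0,0,0,0,0,0.5],
    [0,0,0,0,0,0,0.5],
    [0,0,0,0,0,0,0.5],
    [0,0,0,0,0,0,0.5],
  ],
)

```text
t: 34.62
tool_pos: [0.6519, -0.0239, 0.0162]
eef_rot: [[0.019, 1.0, -0.001], [1.0, -0.019, -0.004], [-0.004, -0.001, -1.0]]
contact_force: [-1.2, -7.1, 1.3]
grip_width: 0.501
gripper_force: 3.5
```

Emit:
send_rows(
  increments=[
    [0,0,0,1,0,0,0.5],
    [0,0,0,1,0,0,0.5],
    [0,0,0,1,0,0,0.5],
    [0,0,0,1,0,0,0.5],
    [0,0,0,0,0,0,0.5],
    [0,0,0,0,0,0,0.5],
    [0,0,0,0,0,0,0.5],
    [0,0,0,0,0,0,0.5],
    [0,0,0,0,0,0,0.5],
    [0,0,0,0,0,0,0.5],
  ],
)

```text
t: 35.45
tool_pos: [0.6516, -0.0237, 0.0163]
eef_rot: [[0.021, 1.0, -0.002], [1.0, -0.021, -0.008], [-0.008, -0.002, -1.0]]
contact_force: [-2.6, -12.9, 3.6]
grip_width: 0.501
gripper_force: 6.7
```

Emit:
send_rows(
  increments=[
    [0,0,0,-8,0,0,0.5],
    [0,0,0,-10,0,0,0.5],
    [0,0,0,-10,0,0,0.5],
    [0,0,0,0,0,-10,0.5],
    [0,0,0,0,0,-25,0.5],
    [0,0,0,0,0,-30,0.5],
    [0,0,0,0,0,-30,0.5],
    [0,0,0,-20,0,-30,0.5],
    [0,0,0,-30,0,-20,0.5],
    [0,0,0,-30,0,0,0.5],
  ],
)

```text
t: 36.28
tool_pos: [0.6538, -0.123, 0.1681]
eef_rot: [[0.013, 1.0, 0.01], [1.0, -0.013, -0.0], [-0.0, 0.01, -1.0]]
contact_force: [0.1, -0.3, -0.2]
grip_width: 0.5
gripper_force: 0.0
```

Emit:
send_rows(
  increments=[
    [0,0,0,-30,0,0,0.5],
    [0,0,0,-30,0,0,0.5],
    [0,0,0,-20,0,0,0.5],
    [0,0,0,0,0,0,0.5],
    [0,0,0,0,0,0,0.5],
    [0,0,0,0,0,0,0.5],
    [0,0,0,0,0,0,0.5],
    [0,0,0,0,0,0,0.5],
    [0,0,0,0,0,0,0.5],
    [0,0,0,0,0,0,0.5],
  ],
)

```text
t: 37.12
tool_pos: [0.6492, -0.2034, 0.1614]
eef_rot: [[0.015, 1.0, 0.0], [1.0, -0.015, 0.0], [0.0, 0.0, -1.0]]
contact_force: [0.2, 0.6, 0.0]
grip_width: 0.498
gripper_force: 0.0
```

```bash
python3 - <<'E'
from h import *
f=read_camera('side')['frame']
save('fin2.png',cv2.resize(f[130:340,140:420],None,fx=2.8,fy=2.8,interpolation=cv2.INTER_CUBIC)); print(bot.state()['t'],bot.state()['tool_pos'])
E
```

```text
37.1667 [ 0.6491157  -0.20364545  0.16131453]
```

View pics/fin2.png

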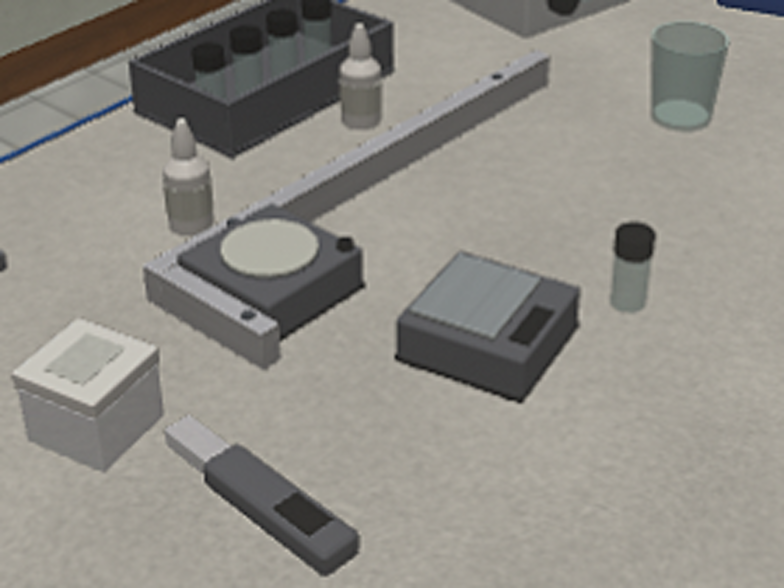

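The stirrer is in the corner (plate at (270,248) in the crop). The scale, vial, bottles and the rest stand where they were, and the hand is clear.

```bash
python3 -c "
from station import bot
print(bot.job_done())"
```

```text
the job is handed in; nothing more can be done
None
```

The stirrer is home in the corner of the stop: it held still under firm pushes against both rails (18 N long, 13 N short), nothing else appears to have moved, the hand is clear, and the job was handed in at about 37 s.

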